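Open the cam-locked model case

ROBOT

A 6-joint arm with a two-finger parallel gripper is mounted at the origin on the work surface. World frame = base frame: x ahead of the robot, y to its left, z up, the work surface at z = 0. Lengths are in mm, angles in rad, forces in N, time in s.
With the tool pointing down it reaches from about 300 to 775 mm from the base axis. Payload 14.6 kg.
Tool frame: the origin (TCP) lies between the finger pads; the fingertips stand 25 mm ahead of it and the grasp point (between the pads) lies 6 mm ahead of it; z points along the fingers, y is the line along which they close (so a half turn about z gives the same grasp; the last joint's range is limited). The gripper opens to 94 mm and grips with 3 to 60 N. Pads are 16 mm wide; open, the fingers measure 119 mm over their backs; the gripper's body (75 mm by 177 mm) begins 78 mm behind the grasp point.
Start: joints at [-1.272, 0.3, 1.521, -0, 1.321, -0.067], TCP at [196.726, -513.603, 230.446] pointing down, gripper open.
Joint ranges: [-3.03, 3.03], [-0.79, 2.21], [0.23, 2.52], [-1.04, 4.18], [0, 3.07], [-2.55, 2.55]. Speed limits (rad/s): [2.22, 2.22, 2.57, 3.14, 3.14, 3.14].

INTERFACE

Orientations are given as [roll, pitch, yaw] about the fixed x, y, z axes, in that order (R = Rz(yaw) Ry(pitch) Rx(roll)).
In Python, from cell import manip gives the robot as it stands. The module is installed in compiled form; this text tells all that it offers.
- The arm moves only by the tool step_arm, never from a script. Its argument "series" is one flat list of numbers, 5 for each row, row after row: the shift along the world's x, y, z in mm, then the turn about the world's z in rad, then the closure, from 0 (fully open) to 1 (shut). In form: [dx, dy, dz, spin, jaw, dx, dy, dz, spin, jaw, ...]. A call has 1 to 20 rows; each row shifts and turns the commanded pose from where the row before left it; what a row does not reach is not made up. A row lasts 1/8 s, in which the tool goes at most 62.5 mm and 10.7 degrees, less where a joint would pass 70% of its speed; a pose out of reach is approached as far as the arm can. A call is refused whole if a number of a shift passes 62.5 or a number of a turn 0.188, either way. A call with a gripper value outside its range is refused whole. The fingers move at their own pace and stop on an object; "squeeze" is the grip in N (left out, the last holds). Time passes only in rows, so rows that do not move let the fingers close. It gives the time, the measured TCP pose, the force, the opening and the grip force at its end, in the units of the state.
- manip.read_state(): the state, without advancing time (a new reading comes with each control period).
- manip.camera(name): name is "side" or "top"; returns (picture, depth): 480x640x3 uint8, blue, green, red; 480x640 float32, mm along the optical axis (not along the pixel's ray), 0 where there is no reading.
- manip.camera_info(name): a dict with "fovy" (degrees; the focal length in pixels is half the picture's height over the tangent of half this angle, whatever the lens; pixels are square), "cx", "cy" (the principal point, pixels), "eye" and "orientation" of the camera in the world. Camera axes: x right, y down, z forward; pixel columns grow to the right and rows downward; lengths in mm; the calibration is good to about 2 mm. A picture is of the moment at which its call begins. camera_info takes no time and is no camera call.
- manip.sign_off(): hands the job in; it is judged then, once.
The state is a dict: "clock": time; "joints": joint angles; "qd": joint speeds; "effort": joint torques, N m; "eef_pos": TCP position; "eef_rot": TCP orientation; "wrist_force": force on the tool from outside, world axes, zero at the start; "moment": the same for the moment, N m; "finger_gap": finger opening in mm; "finger_force": force on a finger pad.
Only numpy, scipy, OpenCV 4.12 (cv2) and the standard library are available. Lean on these libraries where they do the work, as an engineer would, in place of code of your own. Each camera call takes 0.05 s, during which the arm holds its last target. There are 200 camera calls.

TASK

Open the grey model case: turn its orange lock knob slowly clockwise until you feel the drag give way as it settles into the hidden notch, and there press the knob down until it is fully home. Press gently and never force the knob down where it does not want to go. Then slide the white cover fully open by its black handle, leave it open with the knob still down, and do not disturb the glue bottles or the white street model.

Things in the scene. Friction and masses are not known exactly. Their poses are not given: they have to be found in the camera images.
- model_case: grey case fixed to the table, 130 mm (its x) by 320 mm (its y), 60 mm high; origin at the centre of its underside, z up. Lock at its -y end, vertical axis at x 0, y -110 mm: dark steel top plate at 60 mm, on it an aluminium dial disc 60 mm across, top at 66 mm. The white sliding cover lies on the rest, top at 66 mm
- knob: orange lock knob on the dial: round skirt 40 mm across, 6 mm thick, and on it an upright grip bar 52 mm long (its x), 16 mm thick (its y), 6 to 38 mm above the origin, a white line on top at its +x end. Origin on the axis at the skirt's underside: 74 mm above the table when up, 66 mm (skirt on the disc) when home. z up. It carries a key and a bolt out of sight
- dial (a joint): knob angle, rad, grows clockwise from above; 0: bar along the case's x; starts at 0 to 0.3; stop at 2.2. Hidden notch, middle at 0.75 to 1.5. Halted between small steps, drag leaves up to 0.25 N m either way; over the last 0.25 rad before the middle the knob pulls ahead by 0.3 to 0.5; past it, it resists with up to 0.9. Let go within 0.1 rad of the middle, it settles there in 0.5 s
- press (a joint): how far the knob is pressed down, m: 0 up, 0.008 home. It goes down only within about 0.06 rad of the notch's middle, against 5 to 8 N, and stays where it is left. Elsewhere its key stands on the hidden plate after 1.5 mm and must not be forced (over 25 N damages it)
- cover (a joint): how far the cover has slid, m: 0 shut, 0.09 fully open; slides along the case's +y, away from the lock, with about 2 N of friction, and stays where it is left. While the knob is up its bolt holds the cover (2 mm of play); it is free once the knob is 6 mm down
- cover_grip (a point): grip point on the cover's black upright handle, a bar 50 mm long (case x), 14 mm thick (case y), from 65 to 97 mm above the table; the point is in its middle, 85 mm above the table, 140 mm from the knob's axis when shut
- glue_blue: loose glue bottle, 40 mm across, 112 mm tall, white with a blue nozzle; origin at the centre of its underside. Bystander
- glue_pink: loose glue bottle, 40 mm across, 112 mm tall, white with a pink nozzle; origin at the centre of its underside. Bystander
- site_model: loose white street model, a plate 100 mm (its x) by 160 mm (its y) with small houses, 36 mm high in all; origin at the centre of its underside. Bystander

How it is judged (in metres and radians):
On the way, in this order (a step that is already met when the one before it is completed fails the run):
1. the knob is turned to the notch and pressed home while the cover is still shut (value of joint press above 0.0065 m and value of joint cover below 0.01 m), for 0.2 s.
2. the cover is slid open (value of joint cover above 0.08 m), for 0.2 s.
At the end, for the whole second after the job is handed in: The knob is down (press over 6.5 mm of 8) and the cover is open (over 80 mm of 90), both left so, everything let go and at rest (value of joint press above 0.0065 m and value of joint cover above 0.08 m and velocity of joint cover below 0.01 m/s); the robot touches nothing.
It fails at once if the knob's hidden key or bolt is forced against the lock or the held cover with more than 25 N (contact force between knob and model_case above 25 N).
It fails at once if the blue glue bottle is pushed more than 15 mm or tipped (distance of glue_blue from where it was at the start of the episode above 0.015 m or angle between glue_blue's own z axis and vertical above 0.3 rad).
It fails at once if the pink glue bottle is pushed more than 15 mm or tipped (distance of glue_pink from where it was at the start of the episode above 0.015 m or angle between glue_pink's own z axis and vertical above 0.3 rad).
It fails at once if the street model is pushed more than 15 mm or tipped (distance of site_model from where it was at the start of the episode above 0.015 m or angle between site_model's own z axis and vertical above 0.2 rad).
It also fails if it takes over 72 s, if anything falls off the work surface, if the arm or the gripper's body presses on something with over 40 N, if the wrist force passes 120 N, or if a joint passes its speed limit or range.

## Working session

There is one attempt and no reset: what is moved stays moved. The work goes in short steps, Python scripts to look and compute and a tool call to move; the robot and the scene stay as the last step left them, time stands still between calls to the robot, and variables do not carry over. Pictures are saved under pics/ and viewed, at most 10 in all, crops included, and the job is handed in when it is done.

Besides the shell and the picture viewer there is one more tool, called in YAML: its name, and indented under it one key for each argument. step_arm: Moves the arm, as the interface text tells. Its arguments: {"type":"object","properties":{"series":{"type":"array"},"squeeze":{"type":"number"}},"required":["series"]}

```bash
mkdir -p pics; python3 - <<'E'
from cell import manip
import cv2
print(manip.read_state())
for n in("top","side"):
    p,d=manip.camera(n); cv2.imwrite(f"pics/{n}0.png",p); print(manip.camera_info(n))
E
```

```text
{'clock': 0.0, 'joints': array([-1.27159179e+00,  3.00457413e-01,  1.52158833e+00,  1.03344437e-05,
        1.32071376e+00, -6.65798562e-02]), 'qd': array([-0.00055193, -0.00012222, -0.00132684, -0.00098131,  0.00078864,
        0.00013346]), 'effort': array([-1.27093477e-03, -5.31800687e+01, -3.52736199e+01,  7.07779988e-02,
        2.43757601e-02, -1.24771150e-04]), 'eef_pos': array([ 196.66392358, -513.37984956,  229.89076024]), 'eef_rot': array([-3.14042905e+00, -8.76192499e-05,  3.65781775e-01]), 'wrist_force': array([-0.97866736,  0.83102079, -1.12761849]), 'moment': array([-0.03325371, -0.03360667, -0.04902745]), 'finger_force': 0.0, 'finger_gap': 94.02070953698073}
{'fovy': 54.650393453308624, 'cx': 316.7663237749762, 'cy': 236.6700613220235, 'eye': array([502.9029303 ,  24.71655973, 708.77655523]), 'orientation': array([-3.02406016,  0.00407144, -1.57866714])}
{'fovy': 49.133073404617434, 'cx': 312.3738242615372, 'cy': 242.10592337294898, 'eye': array([302.21425229, 396.33786142, 581.6991456 ]), 'orientation': array([-2.37595964,  0.01391921, -2.55882092])}
```

View pics/top0.png

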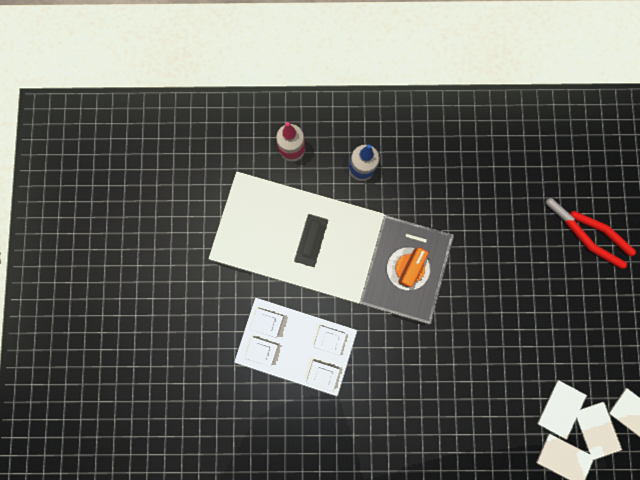

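View pics/side0.png

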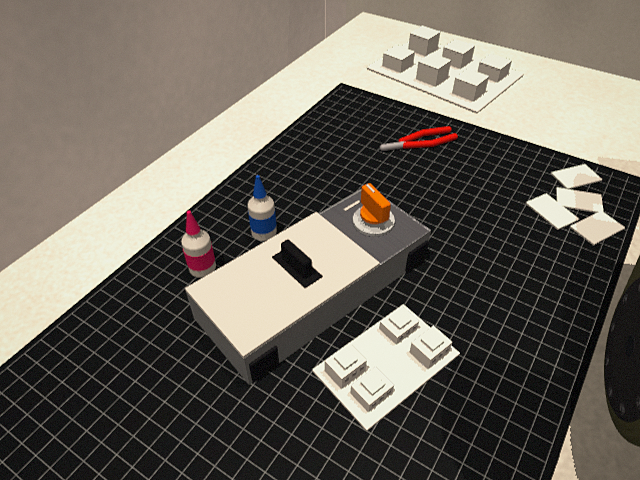

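The top view shows the knob bar at about (413,267), the handle at (311,240), the bottles at (290,140) and (364,160), and the street model at (296,346). The side view matches. Next I'll measure these in world coordinates.

```bash
cat > h.py <<'E'
import numpy as np, cv2
from cell import manip
from scipy.spatial.transform import Rotation as R
def cast(n,uv,z):
    c=manip.camera_info(n); f=240/np.tan(np.radians(c["fovy"]/2))
    uv=np.atleast_2d(np.asarray(uv,float))
    r=np.c_[(uv[:,0]-c["cx"])/f,(uv[:,1]-c["cy"])/f,np.ones(len(uv))]
    r=R.from_euler("xyz",c["orientation"]).apply(r)
    return (c["eye"]+r*((z-c["eye"][2])/r[:,2])[:,None])[:,:2]
def world(n,d,m):
    c=manip.camera_info(n); f=240/np.tan(np.radians(c["fovy"]/2))
    v,u=np.nonzero(m&(d>0)); z=d[v,u]
    return c["eye"]+R.from_euler("xyz",c["orientation"]).apply(np.c_[(u-c["cx"])/f*z,(v-c["cy"])/f*z,z])
def rect(p): 
    (c,s,a)=cv2.minAreaRect(p[:,:2].astype(np.float32)); b=cv2.boxPoints((c,s,a)); e=b[1]-b[0]; g=b[2]-b[1]
    l=e if np.hypot(*e)>np.hypot(*g) else g
    return np.round(c,1),np.round(s,1),round(float(np.arctan2(l[1],l[0])%np.pi),3)
E
python3 - <<'E'
from h import *
for n in("top","side"):
    p,d=manip.camera(n); h=cv2.cvtColor(p,cv2.COLOR_BGR2HSV)
    ok=np.ones(d.shape,bool); W=world(n,np.where(d>0,d,1),ok).reshape(480,640,3); X,Y,Z=np.moveaxis(W,2,0)
    o=(h[...,0]>5)&(h[...,0]<20)&(h[...,1]>150)&(h[...,2]>120)&(X<700)&(Y>-150)
    P=W[o]; print(n,"orange z",np.percentile(P[:,2],[2,50,98]))
    t=P[P[:,2]>106]; print("bar top",rect(t))
    near=(np.hypot(X-t[:,0].mean(),Y-t[:,1].mean())<260)
    hd=near&(Z>85)&(Z<103)&(h[...,2]<70); print("handle",hd.sum(),rect(W[hd]),W[hd][:,2].max())
    hc=near&(Z>57)&(Z<75)&(h[...,2]>150)&(h[...,1]<60)
    k,l,s,c=cv2.connectedComponentsWithStats(hc.astype(np.uint8)); i=1+s[1:,4].argmax(); print("cover",rect(W[l==i]),np.median(W[l==i][:,2]))
    for nm,hm in(("blue",(h[...,0]>100)&(h[...,0]<130)),("pink",(h[...,0]>160)&(h[...,0]<178))):
        m=hm&(h[...,1]>120)&near; Q=W[m&(Z>15)]; print(nm,len(Q),Q.min(0),Q.max(0), "tip",Q[Q[:,2]>90].mean(0))
    s=(Z>2)&(Z<45)&near&(h[...,2]>170)&(h[...,1]<60)&(X<440)
    k,l,st,c=cv2.connectedComponentsWithStats(s.astype(np.uint8)); i=1+st[1:,4].argmax(); print("street",rect(W[l==i]))
E
```

```text
top orange z [ 78.09238804 110.50338613 113.88760459]
bar top (array([513.5, -52.1]), array([ 41.3, 149.2]), 1.978)
handle 167 (array([574.2,  35.3]), array([14. , 49.8]), 2.852) 100.83150336905248
cover (array([564.8,   3.6]), array([309.8, 129.9]), 1.279) 66.15742741473389
blue 244 [503.16000728 -58.3729019   19.38341385] [695.03730833  24.64050306 707.79972334] tip [688.33817163 -41.3320947  107.6582483 ]
pink 294 [503.18890231  24.76289203  16.9442527 ] [728.1640379   84.11517032 707.809895  ] tip [712.68065413  62.5271841  127.67572347]
street (array([419. ,  61.2]), array([159.9,  93. ]), 1.27)
side orange z [ 75.88817216  99.56393299 112.53099614]
bar top (array([414.8, 134.5]), array([ 37.6, 567.4]), 2.043)
handle 437 (array([623.7,   5.3]), array([ 23.2, 166.6]), 2.593) 98.037512177797
cover (array([578.9,  51.3]), array([225.1, 131.2]), 1.281) 65.28012932933223
blue 639 [ 456.14026322 -120.79916896   15.13978678] [706.49550633 172.29856992 112.7477807 ] tip [678.02324878 -32.59898935  99.07213688]
pink 621 [ 455.28831363 -120.71817043   15.50279884] [730.45294611 157.94632808 111.8014565 ] tip [713.88025216  65.21233609  99.5085247 ]
street (array([419. ,  60.7]), array([161.5,  92.8]), 1.267)
```

```bash
python3 - <<'E'
from h import *
for n in("top","side"):
    p,d=manip.camera(n); h=cv2.cvtColor(p,cv2.COLOR_BGR2HSV)
    W=world(n,np.where(d>0,d,5000),np.ones(d.shape,bool)).reshape(480,640,3); X,Y,Z=np.moveaxis(W,2,0)
    o=(d>0)&(h[...,0]>5)&(h[...,0]<20)&(h[...,1]>150)&(abs(X-534)<50)&(abs(Y+99)<50)
    print(n,"bar",rect(W[o&(abs(Z-111)<5)]),"all high",rect(W[o&(Z>85)]))
    w=(d>0)&(h[...,1]<60)&(h[...,2]>150)&(abs(Z-112)<6)&(abs(X-534)<50)&(abs(Y+99)<50); print("white",w.sum(),W[w].mean(0))
    hd=(d>0)&(abs(X-574)<45)&(abs(Y-35)<45)&(Z>92)&(h[...,2]<110); print("handle",rect(W[hd]))
    c=(d>0)&(abs(Z-62)<9)&(np.hypot(X-560,Y-5)<220); k,l,s,_=cv2.connectedComponentsWithStats(c.astype(np.uint8)); i=1+s[1:,4].argmax(); print("case",rect(W[l==i]))
E
```

```text
top bar (array([533.7, -98.6]), array([16.4, 51.3]), 2.659) all high (array([533.7, -98.6]), array([16.4, 51.5]), 2.659)
white 25 [ 546.44319872 -105.77550086  112.40574731]
handle (array([574.3,  35.2]), array([14. , 49.7]), 2.854)
case (array([565.9,   6.4]), array([320.7, 130.4]), 1.278)
side bar (array([533. , -98.5]), array([17. , 52.2]), 2.658) all high (array([532.6, -98. ]), array([17.6, 53.3]), 2.645)
white 17 [ 546.69956765 -106.76192802  111.6999675 ]
handle (array([573.2,  35.7]), array([14.2, 50. ]), 2.877)
case (array([565.3,   6.4]), array([320.5, 132.4]), 1.28)
```

step_arm:
  series: [24,29.6,-2,0.1638,0,24,29.6,-2,0.1638,0,24,29.6,-2,0.1638,0,24,29.6,-2,0.1638,0,24,29.6,-2,0.1638,0,24,29.6,-2,0.1638,0,24,29.6,-2,0.1638,0,24,29.6,-2,0.1638,0,24,29.6,-2,0.1638,0,24,29.6,-2,0.1638,0,24,29.6,-2,0.1638,0,24,29.6,-2,0.1638,0,24,29.6,-2,0.1638,0,24,29.6,-2,0.1638,0,0,0,0,0,0,0,0,0,0,0]
  squeeze: 20

```text
clock: 2.3
eef_pos: [532.4, -99.5, 202.3]
eef_rot: [-3.141, -0.0, 2.657]
wrist_force: [0.8, 0.3, -0.5]
finger_gap: 93.8
finger_force: 0.0
```

step_arm:
  series: [1.1,0.9,-20,0,0.3,0,0,-20,0,0.4,0,0,-20,0,0.5,0,0,-20,0,0.5,0,0,-13,0,0.5,0,0,0,0,0.5,0,0,0,0,0.5]

```text
clock: 3.18
eef_pos: [534.1, -98.6, 110.2]
eef_rot: [3.141, 0.001, 2.658]
wrist_force: [-0.5, -0.4, 0.6]
finger_gap: 46.8
finger_force: 0.0
```

```bash
python3 - <<'E'
from h import *
s=manip.read_state(); print(s["eef_pos"],s["wrist_force"],s["moment"])
p,d=manip.camera("side"); cv2.imwrite("pics/s1.png",cv2.resize(p[100:340,220:540],None,fx=2,fy=2))
E
```

```text
[534.09381946 -98.58838442 110.24291034] [-0.5279173  -0.37432669  0.5938105 ] [-0.02566236 -0.14941805  0.00312343]
```

View pics/s1.png

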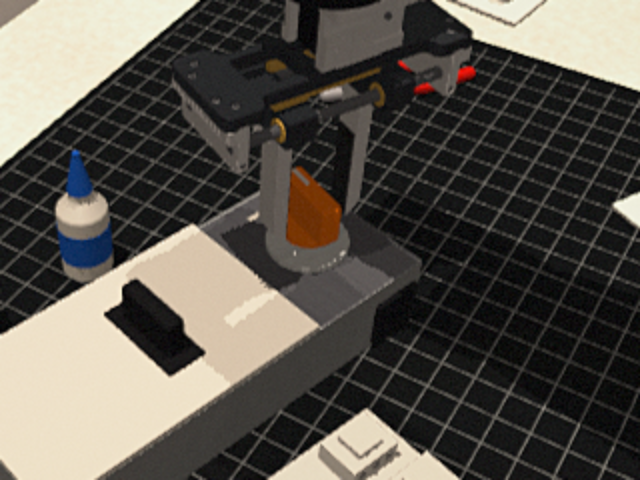

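The fingers stand on either side of the bar at about (315,210) in the crop, parallel to it and clear of everything else. Now I'll close.

step_arm:
  series: [0,0,0,0,0.8,0,0,0,0,1,0,0,0,0,1,0,0,0,0,1,0,0,0,0,1,0,0,0,0,1]
  squeeze: 20

```text
clock: 3.98
eef_pos: [533.4, -99.1, 109.4]
eef_rot: [-3.14, -0.0, 2.659]
wrist_force: [-2.9, -6.4, 1.2]
finger_gap: 15.8
finger_force: 20.0
```

```bash
cat > s.py <<'E'
from cell import manip
import numpy as np
s=manip.read_state(); y=s["eef_rot"][2]
print(round(s["clock"],2),s["eef_pos"].round(1),s["eef_rot"].round(4),"dial",round(2.85-y,3),"F",s["wrist_force"].round(1),"M",s["moment"].round(3),round(s["finger_gap"],1),round(s["finger_force"],1))
E
python3 s.py
```

```text
3.98 [533.4 -99.1 109.4] [-3.1401e+00 -4.0000e-04  2.6588e+00] dial 0.191 F [-2.9 -6.4  1.2] M [-1.092  0.461 -0.013] 15.8 20.0
```

step_arm:
  series: [-0.2,-0.4,0,-0.03,1,0,0,0,-0.03,1,0,0,0,-0.03,1,0,0,0,-0.03,1,0,0,0,-0.03,1,0,0,0,-0.03,1,0,0,0,-0.03,1,0,0,0,-0.03,1,0,0,0,-0.03,1,0,0,0,-0.03,1,0,0,0,0,1,0,0,0,0,1]

```text
clock: 5.48
eef_pos: [533.5, -98.9, 109.4]
eef_rot: [-3.141, 0.0, 2.358]
wrist_force: [-2.2, -4.9, -1.4]
finger_gap: 15.6
finger_force: 20.0
```

```bash
python3 s.py
```

```text
5.47 [533.5 -98.9 109.4] [-3.1412  0.      2.358 ] dial 0.492 F [-2.2 -4.9 -1.4] M [-0.989  0.182  0.168] 15.6 20.0
```

step_arm:
  series: [0,0,0,-0.03,1,0,0,0,-0.03,1,0,0,0,0,1,0,0,0,0,1]

```text
clock: 5.98
eef_pos: [533.5, -98.8, 109.4]
eef_rot: [-3.141, 0.0, 2.298]
wrist_force: [-2.3, -5.3, -1.5]
finger_gap: 15.9
finger_force: 20.0
```

```bash
python3 s.py
```

```text
5.97 [533.5 -98.8 109.4] [-3.1412  0.      2.2978] dial 0.552 F [-2.3 -5.3 -1.5] M [-1.     0.139  0.254] 15.9 20.0
```

step_arm:
  series: [0,0,0,-0.03,1,0,0,0,-0.03,1,0,0,0,0,1,0,0,0,0,1]

```text
clock: 6.48
eef_pos: [533.6, -98.8, 109.4]
eef_rot: [-3.141, 0.0, 2.238]
wrist_force: [-1.4, -4.7, -2.2]
finger_gap: 15.6
finger_force: 20.0
```

```bash
python3 s.py
```

```text
6.47 [533.6 -98.8 109.4] [-3.1414e+00  2.0000e-04  2.2376e+00] dial 0.612 F [-1.4 -4.7 -2.2] M [-1.059  0.1    0.218] 15.6 20.0
```

step_arm:
  series: [0,0,0,-0.03,1,0,0,0,-0.03,1,0,0,0,0,1,0,0,0,0,1]

```text
clock: 6.98
eef_pos: [533.6, -98.8, 109.4]
eef_rot: [-3.142, 0.0, 2.177]
wrist_force: [-1.1, -5.6, -1.9]
finger_gap: 16.0
finger_force: 20.0
```

```bash
python3 s.py
```

```text
6.97 [533.6 -98.8 109.4] [-3.1415e+00  1.0000e-04  2.1774e+00] dial 0.673 F [-1.1 -5.6 -1.9] M [-1.006 -0.029  0.231] 16.0 20.0
```

step_arm:
  series: [0,-0.3,0,-0.03,1,0,0,0,-0.03,1,0,0,0,0,1,0,0,0,0,1]

```text
clock: 7.48
eef_pos: [533.6, -98.9, 109.4]
eef_rot: [3.141, -0.0, 2.119]
wrist_force: [0.8, -2.4, -4.0]
finger_gap: 16.0
finger_force: 20.0
```

```bash
python3 s.py
```

```text
7.47 [533.6 -98.9 109.4] [ 3.1415e+00 -2.0000e-04  2.1189e+00] dial 0.731 F [ 0.8 -2.4 -4. ] M [-0.48  -0.241  0.23 ] 16.0 20.0
```

step_arm:
  series: [0,0,0,-0.03,1,0,0,0,-0.03,1,0,0,0,0,1,0,0,0,0,1]

```text
clock: 7.98
eef_pos: [533.6, -98.9, 109.4]
eef_rot: [3.141, -0.0, 2.059]
wrist_force: [2.2, -1.8, -4.6]
finger_gap: 15.9
finger_force: 20.0
```

```bash
python3 s.py
```

```text
7.97 [533.6 -98.9 109.4] [ 3.1415e+00 -2.0000e-04  2.0590e+00] dial 0.791 F [ 2.2 -1.8 -4.6] M [-0.254 -0.558  0.201] 15.9 20.0
```

step_arm:
  series: [0,0,0,-0.03,1,0,0,0,-0.03,1,0,0,0,0,1,0,0,0,0,1]

```text
clock: 8.48
eef_pos: [533.6, -98.9, 109.4]
eef_rot: [3.142, -0.0, 1.999]
wrist_force: [2.3, -0.9, -5.4]
finger_gap: 15.9
finger_force: 20.0
```

```bash
python3 s.py
```

```text
8.47 [533.6 -98.9 109.4] [ 3.1415e+00 -1.0000e-04  1.9990e+00] dial 0.851 F [ 2.3 -0.9 -5.4] M [-0.035 -0.767  0.211] 15.9 20.0
```

step_arm:
  series: [0,0,0,-0.03,1,0,0,0,-0.03,1,0,0,0,0,1,0,0,0,0,1]

```text
clock: 8.98
eef_pos: [533.6, -99.0, 109.4]
eef_rot: [-3.142, -0.0, 1.939]
wrist_force: [3.1, 1.5, -5.9]
finger_gap: 16.1
finger_force: 20.0
```

```bash
python3 s.py
```

```text
8.97 [533.6 -99.  109.4] [-3.1416e+00 -2.0000e-04  1.9389e+00] dial 0.911 F [ 3.1  1.5 -5.9] M [ 0.115 -0.833  0.099] 16.1 20.0
```

step_arm:
  series: [0,0,-0.3,-0.03,1,0,0,0,-0.03,1,0,0,0,0,1,0,0,0,0,1]

```text
clock: 9.48
eef_pos: [533.7, -99.0, 109.4]
eef_rot: [3.141, -0.0, 1.879]
wrist_force: [0.9, 1.3, -0.7]
finger_gap: 16.1
finger_force: 20.0
```

```bash
python3 s.py
```

```text
9.47 [533.7 -99.  109.4] [ 3.1414 -0.      1.8789] dial 0.971 F [ 0.9  1.3 -0.7] M [ 0.301 -0.417 -0.079] 16.1 20.0
```

step_arm:
  series: [0,0,0,-0.03,1,0,0,0,-0.02,1,0,0,0,0,1,0,0,0,0,1]

```text
clock: 9.98
eef_pos: [533.7, -99.0, 109.2]
eef_rot: [3.141, 0.0, 1.829]
wrist_force: [2.1, 2.4, 0.6]
finger_gap: 16.1
finger_force: 20.0
```

```bash
python3 s.py
```

```text
9.97 [533.7 -99.  109.2] [3.1413e+00 1.0000e-04 1.8290e+00] dial 1.021 F [2.1 2.4 0.6] M [ 0.339 -0.631 -0.094] 16.1 20.0
```

step_arm:
  series: [0,0,0,-0.03,1,0,0,0,-0.02,1,0,0,0,0,1,0,0,0,0,1]

```text
clock: 10.48
eef_pos: [533.7, -99.0, 109.2]
eef_rot: [3.141, 0.0, 1.779]
wrist_force: [2.7, 2.4, 1.4]
finger_gap: 16.0
finger_force: 20.0
```

```bash
python3 s.py
```

```text
10.47 [533.7 -99.  109.2] [3.1414 0.     1.779 ] dial 1.071 F [2.7 2.4 1.4] M [ 0.37  -0.838 -0.117] 16.0 20.0
```

step_arm:
  series: [0,0,0,-0.015,1,0,0,0,-0.015,1,0,0,0,0,1,0,0,0,0,1]

```text
clock: 10.98
eef_pos: [533.7, -99.0, 109.2]
eef_rot: [3.141, 0.0, 1.749]
wrist_force: [3.2, 1.5, -1.1]
finger_gap: 15.8
finger_force: 20.0
```

```bash
python3 s.py
```

```text
10.97 [533.7 -99.  109.2] [3.1414 0.     1.749 ] dial 1.101 F [ 3.2  1.5 -1.1] M [ 0.398 -1.089 -0.078] 15.8 20.0
```

step_arm:
  series: [0,0,0,-0.015,1,0,0,0,-0.015,1,0,0,0,0,1,0,0,0,0,1]

```text
clock: 11.48
eef_pos: [533.7, -99.0, 109.2]
eef_rot: [3.141, 0.0, 1.719]
wrist_force: [3.7, 2.3, 0.5]
finger_gap: 15.8
finger_force: 20.0
```

```bash
python3 s.py
```

```text
11.47 [533.7 -99.  109.2] [3.1414 0.     1.7189] dial 1.131 F [3.7 2.3 0.5] M [ 0.419 -1.259 -0.077] 15.8 20.0
```

step_arm:
  series: [0,0,0,-0.015,1,0,0,0,-0.015,1,0,0,0,0,1,0,0,0,0,1]

```text
clock: 11.98
eef_pos: [533.7, -99.0, 109.2]
eef_rot: [3.141, 0.0, 1.689]
wrist_force: [5.8, 2.8, 0.4]
finger_gap: 16.2
finger_force: 20.0
```

```bash
python3 s.py
```

```text
11.97 [533.7 -99.  109.2] [3.1413e+00 1.0000e-04 1.6891e+00] dial 1.161 F [5.8 2.8 0.4] M [ 0.417 -1.327  0.057] 16.2 20.0
```

step_arm:
  series: [0.3,0,0,-0.015,1,0,0,0,-0.015,1,0,0,0,0,1,0,0,0,0,1]

```text
clock: 12.48
eef_pos: [533.9, -99.0, 109.1]
eef_rot: [-3.141, 0.0, 1.659]
wrist_force: [4.5, 2.7, 0.5]
finger_gap: 15.4
finger_force: 20.0
```

```bash
python3 s.py
```

```text
12.47 [533.9 -99.  109.1] [-3.1415  0.      1.6593] dial 1.191 F [4.5 2.7 0.5] M [ 0.29  -1.011  0.196] 15.4 20.0
```

step_arm:
  series: [0.2,0,0,-0.015,1,0,0,0,-0.015,1,0,0,0,0,1,0,0,0,0,1]

```text
clock: 12.98
eef_pos: [534.0, -99.0, 109.1]
eef_rot: [-3.141, -0.0, 1.629]
wrist_force: [3.0, 0.5, -0.6]
finger_gap: 16.1
finger_force: 20.2
```

```bash
python3 s.py
```

```text
12.97 [534.  -99.  109.1] [-3.1412 -0.      1.6292] dial 1.221 F [ 3.   0.5 -0.6] M [ 0.244 -0.707  0.399] 16.1 20.2
```

step_arm:
  series: [0,0,0,-0.015,1,0,0,0,-0.015,1,0,0,0,0,1,0,0,0,0,1]

```text
clock: 13.48
eef_pos: [534.1, -98.9, 109.1]
eef_rot: [-3.141, -0.0, 1.599]
wrist_force: [3.1, 1.7, -0.4]
finger_gap: 16.3
finger_force: 20.5
```

```bash
python3 s.py
```

```text
13.47 [534.1 -98.9 109.1] [-3.1414e+00 -1.0000e-04  1.5992e+00] dial 1.251 F [ 3.1  1.7 -0.4] M [ 0.312 -0.57   0.471] 16.3 20.5
```

step_arm:
  series: [0,0,0,0.03,1,0,0,0,0.03,1,0,0,0,0,1,0,0,0,0,0.6,0,0,0,0,0.6,0,0,0,0,0.6,0,0,0,0,0.6,0,0,0,0,0.6,0,0,0,0,0.6]

```text
clock: 14.6
eef_pos: [534.1, -99.0, 109.1]
eef_rot: [-3.142, 0.0, 1.659]
wrist_force: [0.5, -1.0, -0.0]
finger_gap: 37.6
finger_force: 0.0
```

```bash
python3 s.py; cat > m.py <<'E'
from h import *
p,d=manip.camera("side"); h=cv2.cvtColor(p,cv2.COLOR_BGR2HSV)
W=world("side",np.where(d>0,d,5000),np.ones(d.shape,bool)).reshape(480,640,3); X,Y,Z=np.moveaxis(W,2,0)
o=(d>0)&(h[...,0]>5)&(h[...,0]<20)&(h[...,1]>150)&(abs(X-534)<50)&(abs(Y+99)<50)
print("z",np.percentile(W[o][:,2],[2,98]))
for lo in(85,97): print(rect(W[o&(Z>lo)]),(o&(Z>lo)).sum())
cv2.imwrite("pics/s2.png",cv2.resize(p[120:300,300:460],None,fx=3,fy=3))
E
python3 m.py
```

```text
14.6 [534.1 -99.  109.1] [-3.1416  0.      1.659 ] dial 1.191 F [ 0.5 -1.  -0. ] M [-0.012 -0.091 -0.019] 37.6 0.0
z [ 75.93275464 214.93261927]
(array([532.1, -92.8]), array([87.7, 61.4]), 0.001) 781
(array([532.1, -92.8]), array([87.7, 61.4]), 0.001) 641
```

View pics/s2.png

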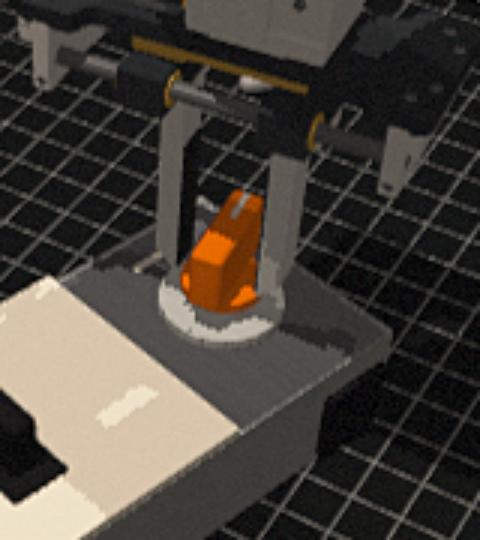

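The crop shows the bar standing free between the fingers at about (225,250), with the knob still up. My mask also took in gripper parts, so I'll measure again limited by height.

```bash
sed -i 's/&(Z>lo)/\&(Z>lo)\&(Z<116)\&(np.hypot(X-534,Y+99)<33)/g' m.py; python3 m.py
```

```text
z [ 75.80178594 214.59351771]
(array([538.5, -97.3]), array([27.2, 53. ]), 1.681) 545
(array([532.9, -98.1]), array([16.2, 52.7]), 1.665) 402
```

step_arm:
  series: [-0.3,0.2,0,0,1,0,0,0,0,1,0,0,0,0,1,0,0,0,0,1,0,0,-0.5,0,1,0,0,-0.5,0,1,0,0,-0.5,0,1,0,0,0,0,1]

```text
clock: 15.7
eef_pos: [533.9, -98.8, 107.6]
eef_rot: [3.141, 0.0, 1.659]
wrist_force: [1.9, 0.4, -0.9]
finger_gap: 16.1
finger_force: 20.0
```

```bash
python3 s.py
```

```text
15.7 [533.9 -98.8 107.6] [3.1415 0.     1.659 ] dial 1.191 F [ 1.9  0.4 -0.9] M [ 0.035 -0.41   0.119] 16.1 20.0
```

step_arm:
  series: [0,0,-0.5,0,1,0,0,-0.5,0,1,0,0,0,0,1]

```text
clock: 16.08
eef_pos: [533.8, -98.8, 106.6]
eef_rot: [3.142, -0.0, 1.659]
wrist_force: [1.8, -0.2, -0.9]
finger_gap: 15.9
finger_force: 20.0
```

```bash
python3 s.py
```

```text
16.07 [533.8 -98.8 106.6] [ 3.1415 -0.      1.659 ] dial 1.191 F [ 1.8 -0.2 -0.9] M [-0.002 -0.428  0.145] 15.9 20.0
```

step_arm:
  series: [0,0,-0.5,0,1,0,0,-0.5,0,1,0,0,-0.5,0,1]

```text
clock: 16.45
eef_pos: [533.9, -98.8, 105.1]
eef_rot: [3.141, 0.0, 1.659]
wrist_force: [1.6, 0.3, 0.4]
finger_gap: 15.7
finger_force: 20.0
```

```bash
python3 s.py
```

```text
16.45 [533.9 -98.8 105.1] [3.1415 0.     1.659 ] dial 1.191 F [1.6 0.3 0.4] M [ 0.068 -0.4    0.091] 15.7 20.0
```

step_arm:
  series: [0,0,-0.5,0,1,0,0,-0.5,0,1,0,0,-0.5,0,1]

```text
clock: 16.82
eef_pos: [533.8, -98.8, 103.6]
eef_rot: [3.142, 0.0, 1.659]
wrist_force: [1.5, 0.4, 0.7]
finger_gap: 15.8
finger_force: 20.0
```

```bash
python3 s.py; python3 m.py
```

```text
16.82 [533.8 -98.8 103.6] [3.1416 0.     1.659 ] dial 1.191 F [1.5 0.4 0.7] M [ 0.061 -0.479  0.101] 15.8 20.0
z [ 70.64504058 267.08264248]
(array([536.3, -95.1]), array([32.5, 47.1]), 2.337) 349
(array([536.6, -97. ]), array([17.5, 52.9]), 1.875) 254
```

step_arm:
  series: [0,0,-0.5,0,1,0,0,-0.5,0,1,0,0,-0.5,0,1,0,0,0,0,1]

```text
clock: 17.38
eef_pos: [533.8, -98.8, 102.1]
eef_rot: [3.142, -0.0, 1.659]
wrist_force: [2.7, -0.2, -0.5]
finger_gap: 15.8
finger_force: 20.0
```

```bash
python3 s.py
```

```text
17.38 [533.8 -98.8 102.1] [ 3.1416 -0.      1.659 ] dial 1.191 F [ 2.7 -0.2 -0.5] M [ 0.049 -0.621  0.126] 15.8 20.0
```

step_arm:
  series: [0,0,-0.4,0,1,0,0,0,0,1]

```text
clock: 17.62
eef_pos: [533.8, -98.8, 101.7]
eef_rot: [3.142, 0.0, 1.659]
wrist_force: [1.5, 0.2, -0.1]
finger_gap: 15.9
finger_force: 20.0
```

```bash
python3 s.py
```

```text
17.62 [533.8 -98.8 101.7] [3.1416 0.     1.659 ] dial 1.191 F [ 1.5  0.2 -0.1] M [ 0.034 -0.604  0.127] 15.9 20.0
```

step_arm:
  series: [0,0,-0.3,0,1,0,0,0,0,1]

```text
clock: 17.88
eef_pos: [533.9, -98.8, 101.7]
eef_rot: [3.141, 0.0, 1.659]
wrist_force: [1.1, 0.8, 3.7]
finger_gap: 15.9
finger_force: 20.0
```

```bash
python3 s.py
```

```text
17.88 [533.9 -98.8 101.7] [3.1414e+00 1.0000e-04 1.6590e+00] dial 1.191 F [1.1 0.8 3.7] M [ 0.109 -0.255  0.115] 15.9 20.0
```

step_arm:
  series: [0,0,-0.2,0,1,0,0,0,0,1,0,0,0,0,0.6,0,0,0,0,0.6,0,0,0,0,0.6,0,0,5,0,0.5,0,0,15,0,0.5,0,0,20,0,0.5,0,0,20,0,0.5,5,16.8,0,0.149,0.5,5,16.8,0,0.149,0.5,5,16.8,0,0.149,0.5,5,16.8,0,0.149,0.5,5,16.8,0,0.149,0.5,5,16.8,0,0.149,0.5,5,16.8,0,0.149,0.5,5,16.8,0,0.149,0.5,0,0,0,0,0.5]

```text
clock: 20.12
eef_pos: [574.1, 36.3, 162.1]
eef_rot: [3.141, 0.001, 2.851]
wrist_force: [0.0, -0.6, 0.4]
finger_gap: 46.7
finger_force: 0.0
```

```bash
python3 s.py; sed -i 's/s2.png/s3.png/;s/Z>lo)/Z>lo-8)/g' m.py; python3 m.py; python3 - <<'E'
from h import *
p,d=manip.camera("side"); cv2.imwrite("pics/s4.png",p)
E
```

```text
20.12 [574.1  36.3 162.1] [3.1413e+00 9.0000e-04 2.8514e+00] dial -0.001 F [ 0.  -0.6  0.4] M [ 0.041 -0.14  -0.007] 46.7 0.0
z [ 68.00024951 104.41702033]
(array([533. , -98.3]), array([16.3, 53.7]), 1.655) 538
(array([533. , -98.3]), array([16.2, 53.7]), 1.655) 404
```

View pics/s4.png

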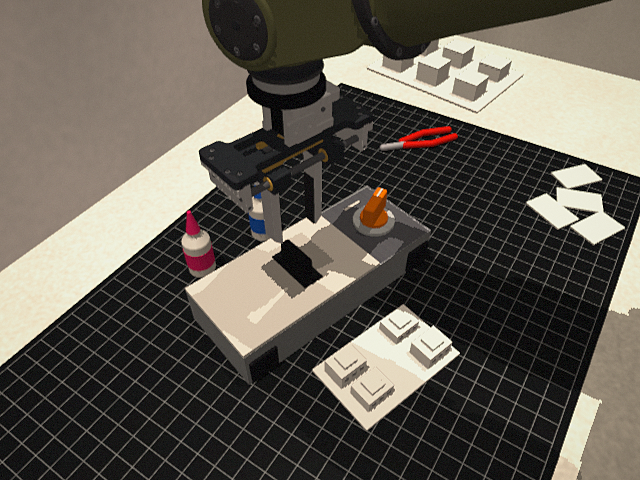

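The side picture shows the knob down at about (374,210): its bar top is now at 104.4 mm, against 112.5 before, so it is home. The gripper hangs over the handle at (297,262), clear of the bottles.

step_arm:
  series: [0,-0.8,-20,0,0.5,0,0,-20,0,0.5,0,0,-20,0,0.5,0,0,-7,0,0.5,0,0,0,0,0.5,0,0,0,0,0.8,0,0,0,0,1,0,0,0,0,1,0,0,0,0,1,0,0,0,0,1]

```text
clock: 21.48
eef_pos: [573.9, 34.8, 94.5]
eef_rot: [3.142, 0.0, 2.851]
wrist_force: [-1.3, 0.3, 2.8]
finger_gap: 14.1
finger_force: 20.0
```

```bash
python3 s.py
```

```text
21.48 [573.9  34.8  94.5] [3.1415e+00 2.0000e-04 2.8510e+00] dial -0.001 F [-1.3  0.3  2.8] M [-0.026  0.029 -0.05 ] 14.1 20.0
```

Gripped. Next I'll slide 88 mm along (0.288, 0.958), starting with a small check.

step_arm:
  series: [0.58,1.92,0,0,1,0.58,1.92,0,0,1,0.58,1.92,0,0,1,0,0,0,0,1]

```text
clock: 21.98
eef_pos: [575.7, 40.9, 94.4]
eef_rot: [3.141, 0.0, 2.851]
wrist_force: [-1.1, 0.7, 5.5]
finger_gap: 14.1
finger_force: 20.0
```

```bash
python3 s.py
```

```text
21.98 [575.7  40.9  94.4] [3.1412e+00 3.0000e-04 2.8512e+00] dial -0.001 F [-1.1  0.7  5.5] M [ 0.023  0.126 -0.058] 14.1 20.0
```

It is moving freely: 6.4 mm with no resistance. Now the remaining 82 mm or so.

step_arm:
  series: [1.44,4.8,0.2,0,1,1.44,4.8,0,0,1,1.44,4.8,0,0,1,1.44,4.8,0,0,1,1.44,4.8,0,0,1,1.44,4.8,0,0,1,1.44,4.8,0,0,1,1.44,4.8,0,0,1,1.44,4.8,0,0,1,1.44,4.8,0,0,1,1.44,4.8,0,0,1,1.44,4.8,0,0,1,1.44,4.8,0,0,1,1.44,4.8,0,0,1,1.44,4.8,0,0,1,1.44,4.8,0,0,1,0,0,0,0,1]

```text
clock: 24.1
eef_pos: [598.8, 118.0, 94.5]
eef_rot: [3.141, 0.0, 2.851]
wrist_force: [5.2, 0.1, 1.8]
finger_gap: 14.1
finger_force: 20.0
```

```bash
python3 s.py
```

```text
24.1 [598.8 118.   94.5] [3.1409e+00 5.0000e-04 2.8514e+00] dial -0.001 F [5.2 0.1 1.8] M [ 0.139 -0.956 -0.062] 14.1 20.0
```

step_arm:
  series: [0.8,2.0,0,0,1,0,0,0,0,1,0,0,0,0,0.6,0,0,0,0,0.6,0,0,0,0,0.6,0,0,10,0,0.6,0,0,30,0,0.6,0,0,40,0,0.6,0,0,40,0,0.6,-20,0,0,0,0.6,0,0,0,0,0.6,0,0,0,0,0.6]

```text
clock: 25.6
eef_pos: [579.7, 119.3, 214.4]
eef_rot: [-3.141, -0.0, 2.851]
wrist_force: [-0.8, 0.4, -0.2]
finger_gap: 37.7
finger_force: 0.0
```

```bash
python3 s.py; sed -i 's/s3.png/s5.png/' m.py; python3 m.py; python3 - <<'E'
from h import *
p,d=manip.camera("side"); cv2.imwrite("pics/s6.png",p)
h=cv2.cvtColor(p,cv2.COLOR_BGR2HSV)
W=world("side",np.where(d>0,d,5000),np.ones(d.shape,bool)).reshape(480,640,3); X,Y,Z=np.moveaxis(W,2,0)
m=(d>0)&(np.hypot(X-600,Y-121)<40)&(Z>92)&(Z<102)&(h[...,2]<110); r=rect(W[m]); print("handle",r, "slid",np.hypot(*(r[0]-[533.5,-98.6]))-140)
E
```

```text
25.6 [579.7 119.3 214.4] [-3.1415e+00 -2.0000e-04  2.8510e+00] dial -0.001 F [-0.8  0.4 -0.2] M [ 0.064 -0.125  0.031] 37.7 0.0
z [ 68.48736152 104.5268091 ]
(array([532.7, -98.2]), array([16.4, 54. ]), 1.645) 540
(array([532.7, -98.2]), array([16.4, 54. ]), 1.645) 408
handle (array([598.6, 120.6]), array([14. , 48.8]), 2.877) slid 88.66274292066032
```

View pics/s6.png

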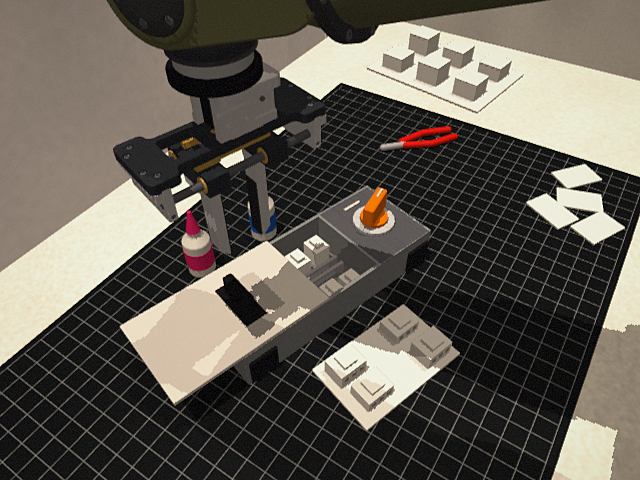

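The cover is open by about 89 mm, with the handle at (240,300). The knob is down at (374,212), the bottles and street model have not moved, and the gripper is clear.

```bash
python3 -c "
from cell import manip
print(manip.sign_off())"
```

```text
the job is handed in; nothing more can be done
None
```

The job is handed in, with no verdict shown: the knob is pressed home in the notch (down about 8 mm), the cover is open about 89 mm, and the bottles and street model look undisturbed in the last picture.

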